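# Press the bushing home in the printing press bearing

### The job

Take the copper-coloured bushing from the wooden rack, start it upright in the bore of the steel shoe in the green bearing frame, and press it gently down until its shoulder sits flush on the shoe all round; then let go. Never press it harder than about 30 N, do not lean on the bearing with the gripper itself, and leave the white spare bushing and the other things on the table where they are.

Things in the scene. Friction and masses are not known exactly. Their poses are not given: they have to be found in the camera images.
- bushing_mid (a point): Centre, half-way up, of the loose copper-coloured bushing (90 g), upright in a rack hole, head up. 44 mm tall: sleeve 24 mm across and 28 mm long, tapering in its lowest 11 mm to 22 mm and in the last 4 mm to 20 mm at the nose; above it a solid round head, 36 mm across, 16 mm tall, flat on top. z points up: nose 22 mm below this point, shoulder 6 mm above, top 22 mm above.
- bushing_shoulder (a point): Same bushing: centre of its shoulder (underside of the head), 6 mm above bushing_mid. In the rack it rests on the rack's top, 32 mm above the table.
- bushing: Same bushing: origin at the centre of its nose, 22 mm below bushing_mid.
- spare_mid (a point): Centre of the white plastic spare bushing, same size and shape, in the other hole, 68 mm from the copper one along the rack. Leave it there.
- rack: Fixed wooden rack, 124 (x) x 56 (y) x 32 mm tall; origin at the centre of its underside. Two loose holes, 28 mm wide, at x = +34 and -34 mm.
- housing: Green bearing frame, 72 (x) x 112 (y) mm, round a bare steel shoe, 45 (x) x 60 (y) mm, which has a vertical bore 25 mm wide, 34 mm deep, with a 1.5 mm chamfer. Origin: middle of the frame, level with the shoe's flat top, 62 mm above the table (the frame's top is 4 mm lower); z up. At the stop the shoulder rests on the shoe's top.
- frame_mid (a point): Same point as the housing's origin. The shoe is locked at an UNMEASURED place along the frame's y axis: the bore's centre is at x = 0 and anywhere from y = -8 to +8 mm, so look for it or feel for it with the bushing's nose. A nose beside the bore stops on the shoe's top; pressed over the bore's edge it goes in part-way by its taper.
- bore_grip (a point): Level, 10 mm below the shoe's top at the frame's middle, of four spring studs in the bore (they move with the shoe). They grip the sleeve from about 12 mm of depth on: the bushing does not sink by its weight and needs roughly 6 to 19 N (most at first, by stick and slip), until the stop. It stays where it is left.
- board: Fixed wooden board, 92 (x) x 150 (y) x 14 mm, origin under its centre. The frame stands on it on rubber feet: it holds still under the first 4 N or so of push, then sinks 1 mm for every 5 N and springs back up, at most 9 mm, so a height alone does not tell when the bushing is home. Pressing it down over 5.5 mm (about 32 N) spoils the fit.
- eraser: Bystander, not to be disturbed: small white and blue eraser.
- tube_ochre: Bystander, not to be disturbed: ochre paint tube.
- jar_teal: Bystander, not to be disturbed: paint jar with a teal band and black lid.
- tube_blue: Bystander, not to be disturbed: blue paint tube.
Mind the look-alikes: they are no part of the job. Of the things that look like the bushing, the smaller one is meant.

How it is judged:
By the outcome, as a careful person would: the job done as asked, in the order asked, and still so for the second after the job is handed in, with the robot touching nothing.
It also fails if it takes over 56 s, if anything falls off the work surface, if the arm or the gripper's body presses on something with over 40 N, if the wrist force passes 120 N, or if a joint passes its speed limit or range.

### The arm

A 6-joint arm with a two-finger parallel gripper is mounted at the origin on a cart in front of the work surface, level with it; the furniture and walls round the work are solid. World frame = base frame: x ahead of the robot, y to its left, z up, the work surface at z = 0. Lengths are in m, angles in rad, forces in N, time in s.
With the tool pointing down it reaches from about 0.35 to 0.775 m from the base axis. Payload 7.3 kg.
Tool frame: the origin (TCP) lies midway between the tips of the shut fingers; the grasp point (between the pads) lies robot.grasp_offset behind it (robot.grasp_offset is the distance from the TCP to the grasp point, in m); z points along the fingers, x is the direction in which the jaws open and shut, and the axes are right-handed (so a half turn about z gives the same grasp; the last joint's range is limited). The gripper opens to 92 mm and grips with 3 to 60 N. Pads are 19 mm wide; open, the fingers measure 130 mm over their backs; the gripper's body (75 mm by 190 mm) begins 47 mm behind the grasp point.
Start: joints at [1.042, 0.342, 1.524, -0, 1.275, -0.146], TCP at [0.196, 0.487, 0.227] pointing down, gripper open.
Joint ranges: [-2.53, 2.53], [-0.77, 2.02], [0.04, 2.7], [-1, 4.14], [0.28, 2.66], [-3.11, 3.11]. Speed limits (rad/s): [2.57, 2.57, 3.14, 3.14, 3.14, 3.14].

### API

Orientations are given as [roll, pitch, yaw] about the fixed x, y, z axes, in that order (R = Rz(yaw) Ry(pitch) Rx(roll)).
In Python, from cell import robot gives the robot as it stands. The module is installed in compiled form; this text tells all that it offers.
- The arm moves only by the tool move_arm, never from a script. Its argument "increments" is a list of rows, each a list of 7 numbers: the finger opening in mm, from 0 to 91.8, then the shift along the tool's x, y, z in mm, then the turn, a rotation vector about the tool's x, y, z in rad. A call has 1 to 12 rows; each row shifts and turns the pose as measured when the row begins, along the tool's axes as they then stand; what a row does not reach is not made up. A row lasts 1/8 s, in which the tool goes at most 62.5 mm and 10.7 degrees, less where a joint would pass 70% of its speed; a pose out of reach is approached as far as the arm can. A call is refused whole if a number of a shift passes 62.5 or a number of a turn 0.188, either way. A call with a gripper value outside its range is refused whole. The fingers move at their own pace and stop on an object; "newtons" is the grip in N (left out, the last holds). Time passes only in rows, so rows that do not move let the fingers close. It gives the time, the measured TCP pose, the force and the opening at its end, in the units of the state.
- robot.observe(): the state, without advancing time (a new reading comes with each control period).
- robot.read_camera(name): name is "side" or "top"; returns a dict with "img" (400x640x3 uint8, red, green, blue), "fx", "fy", "cx", "cy" (pixels), "T" (4x4, takes a point from camera to world coordinates). Camera axes: x right, y down, z forward; pixel columns grow to the right and rows downward; lengths in m; the calibration is good to about 2 mm. A picture is of the moment at which its call begins. There is no depth.
- robot.hand_in(): hands the job in, once; it reports no verdict.
Trained networks look in the newest picture that a camera, given by its name, has taken for a name from the list of things; names that differ only in an ending like _2 or _b are one class to them, and where a whole thing is asked for, a point or a joint stands for the part that bears it (a point fixed in the world has none). Each returns a list of dicts, best first, with "conf" (0 to 1); they miss things now and then, are a little off and sometimes report something else, mostly with a low value. They report only what shows in the picture. A call takes as long as a camera call. They do not tell look-alikes from the thing itself.
- robot.look_for(thing, camera): "rect" ([left, top, width, height] in pixels, round what is visible of it).
The state is a dict: "time": time; "qpos": joint angles; "qvel": joint speeds; "joint_efforts": joint torques, N m; "tool_pos": TCP position; "tool_rot": TCP orientation; "contact_force": force on the tool from outside, world axes, zero at the start; "torque": the same for the moment, N m; "opening": finger opening in m.
Only numpy, scipy, OpenCV 4.12 (cv2) and the standard library are available. Lean on these libraries where they do the work, as an engineer would, in place of code of your own. Each camera call takes 0.05 s, during which the arm holds its last target.

## Working session

There is one attempt and no reset: what is moved stays moved. The work goes in short steps, Python scripts to look and compute and a tool call to move; the robot and the scene stay as the last step left them, time stands still between calls to the robot, and variables do not carry over. Pictures are saved under pics/ and viewed, and the job is handed in when it is done.

Besides the shell and the picture viewer there is one more tool, called after "Emit:" as name([rows], argument=value, ...), one row to a line, values as JSON. move_arm: Moves the arm, as the interface text tells. Its arguments: {"type":"object","properties":{"increments":{"type":"array"},"newtons":{"type":"number"}},"required":["increments"]}

```bash
mkdir -p pics; cat > h.py <<'E'
import numpy as np, cv2, json
from cell import robot
def snap(cam,fn):
    c=robot.read_camera(cam); cv2.imwrite('pics/'+fn,cv2.cvtColor(c['img'],cv2.COLOR_RGB2BGR))
    return c
def ray(c,u,v):
    d=np.array([(u-c['cx'])/c['fx'],(v-c['cy'])/c['fy'],1.]); T=np.array(c['T']); return T[:3,3],T[:3,:3]@d
def atz(c,u,v,z):
    o,d=ray(c,u,v); return o+d*(z-o[2])/d[2]
def proj(c,p):
    T=np.array(c['T']); q=T[:3,:3].T@(np.asarray(p)-T[:3,3]); return np.array([c['fx']*q[0]/q[2]+c['cx'],c['fy']*q[1]/q[2]+c['cy']])
E
python3 - <<'E'
from h import *
np.set_printoptions(precision=4,suppress=True)
for cam in('top','side'):
    c=snap(cam,cam+'0.png'); print(cam,c['fx'],c['fy'],c['cx'],c['cy'],c['T'])
    for t in['bushing','spare_mid','rack','housing','board']:
        print(t,[(np.round(r['rect'],1).tolist(),round(r['conf'],2)) for r in robot.look_for(t,cam)[:4]])
print(robot.observe(), robot.grasp_offset)
E
```

```text
top 507.9154039212272 507.9154039212272 312.75311357845806 205.22488455083638 [[ 0.011  -0.9974  0.0716  0.4353]
 [-0.9998 -0.01    0.0142 -0.2526]
 [-0.0135 -0.0717 -0.9973  1.2234]
 [ 0.      0.      0.      1.    ]]
bushing [([188.1, 217.2, 21.5, 24.5], 0.82), ([230.8, 192.9, 30.1, 55.7], 0.58)]
spare_mid [([242.7, 229.2, 14.0, 11.4], 0.46), ([405.5, 166.2, 28.0, 25.9], 0.2)]
rack [([230.1, 193.0, 34.8, 53.0], 0.66), ([218.7, 140.0, 72.6, 19.3], 0.5)]
housing [([315.0, 199.7, 53.3, 37.4], 0.71)]
board [([306.8, 198.0, 64.1, 45.7], 0.75)]
side 387.0253398681411 387.0253398681411 320.5008353645966 194.32080146554543 [[-0.959  -0.1346  0.2493  0.3221]
 [-0.2833  0.4467 -0.8487  0.4878]
 [ 0.0029 -0.8845 -0.4665  0.4627]
 [ 0.      0.      0.      1.    ]]
bushing [([299.8, 267.4, 27.9, 44.4], 0.89), ([292.8, 241.0, 18.5, 17.1], 0.68)]
spare_mid [([331.7, 242.0, 18.6, 17.4], 0.57), ([295.4, 238.1, 15.1, 14.8], 0.53)]
rack [([285.4, 238.9, 67.7, 34.7], 0.85)]
housing [([323.6, 176.3, 45.0, 36.0], 0.92)]
board [([318.4, 175.8, 51.9, 48.9], 0.69)]
{'time': 0.6, 'qpos': array([ 1.042 ,  0.342 ,  1.5241,  0.    ,  1.2754, -0.146 ]), 'qvel': array([ 0.0025, -0.0009,  0.0009, -0.0003, -0.0009, -0.0009]), 'joint_efforts': array([ -0.0005, -43.0936, -24.4395,   0.0719,   0.0485,   0.    ]), 'tool_pos': array([0.1961, 0.487 , 0.2267]), 'tool_rot': array([-3.1416, -0.0001,  1.188 ]), 'contact_force': array([0.3275, 0.2127, 0.5519]), 'torque': array([ 0.0266, -0.0027,  0.0579]), 'opening': 0.0917755209860578} 0.0188
```

View pics/top0.png

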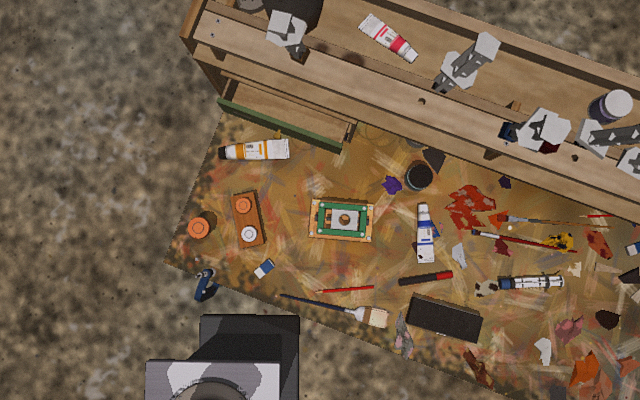

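View pics/side0.png

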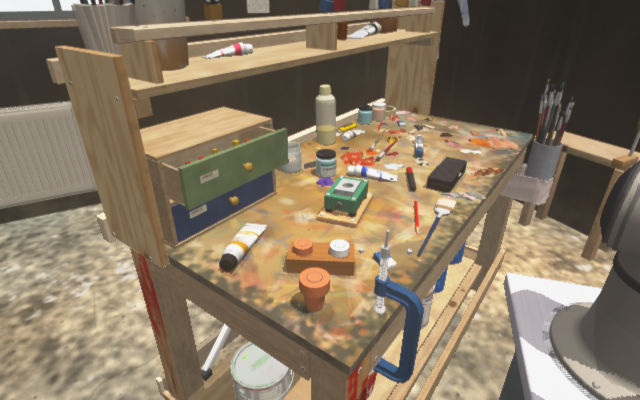

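In the top view the two candidates for the copper bushing are the orange head in the rack at about (243,204), or (302,247) in the side view, and the larger standalone orange one at (199,228), or (314,290). The one in the rack, beside the white spare, is smaller and fits the description. I'll confirm it in a crop.

```bash
python3 - <<'E'
from h import *
a=cv2.imread('pics/top0.png')[170:260,170:390]; b=cv2.imread('pics/side0.png')[165:315,270:390]
cv2.imwrite('pics/crop_t.png',cv2.resize(a,None,fx=3.6,fy=3.6,interpolation=cv2.INTER_CUBIC))
cv2.imwrite('pics/crop_s.png',cv2.resize(b,None,fx=4,fy=4,interpolation=cv2.INTER_CUBIC))
E
```

```text
(no output)
```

View pics/crop_t.png

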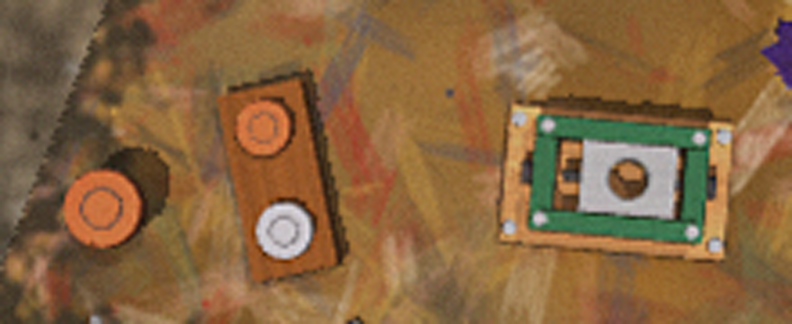

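View pics/crop_s.png

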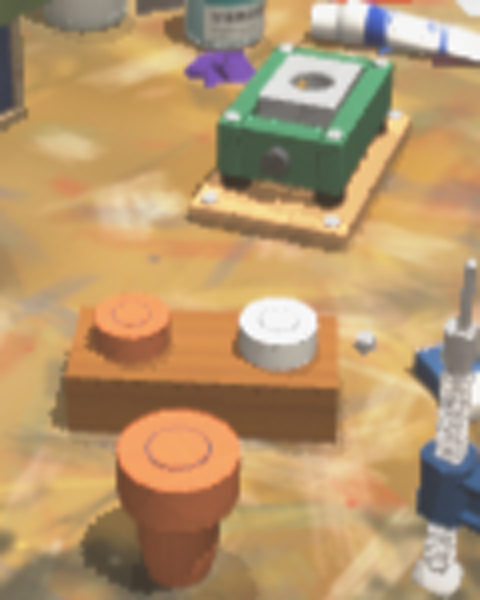

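The crops confirm it: the rack bushing (top view about (243,205)) is clearly smaller than the freestanding one at (198,228). The shoe sits off-centre to the image right, with its bore at about (344,219). Now I'll measure.

```bash
python3 - <<'E'
from h import *
np.set_printoptions(precision=4,suppress=True)
c=robot.read_camera('top'); s=robot.read_camera('side')
def blob(img,m,box):
    x0,y0,x1,y1=box; mm=np.zeros(m.shape,np.uint8); mm[y0:y1,x0:x1]=m[y0:y1,x0:x1]
    n,l,st,ce=cv2.connectedComponentsWithStats(mm); i=1+np.argmax(st[1:,4]); return ce[i],st[i]
hsv=cv2.cvtColor(c['img'],cv2.COLOR_RGB2HSV)
for (u,v) in [(243,205),(249,234),(255,220),(344,219),(335,219),(320,208),(199,228)]: print((u,v),hsv[v,u],c['img'][v,u])
H,S,V=[hsv[...,i].astype(int) for i in range(3)]
cop=((H<12)&(S>120)&(V>170)).astype(np.uint8)
ce,st=blob(c['img'],cop,(232,192,256,218)); print('copper',ce,st,atz(c,*ce,.048))
wh=((S<50)&(V>150)).astype(np.uint8)
ce2,st2=blob(c['img'],wh,(236,222,262,246)); print('spare',ce2,st2,atz(c,*ce2,.048))
p,q=atz(c,*ce,.048),atz(c,*ce2,.048); print('dist',np.linalg.norm(p-q))
gr=((H>55)&(H<90)&(S>90)).astype(np.uint8)
ceg,stg=blob(c['img'],gr,(300,190,380,250)); 
ys,xs=np.nonzero(gr[190:250,300:380]); r=cv2.minAreaRect(np.c_[xs+300,ys+190].astype(np.float32)); print('frame rect',r)
bx=cv2.boxPoints(r); P=np.array([atz(c,*b,.058) for b in bx]); print(P, np.linalg.norm(P-np.roll(P,1,0),axis=1))
shoe=((S<45)&(V>130)).astype(np.uint8)
ce3,st3=blob(c['img'],shoe,(325,206,362,234)); 
mm=np.zeros_like(shoe); mm[206:234,325:362]=shoe[206:234,325:362]
n,l,stt,_=cv2.connectedComponentsWithStats(mm); i=1+np.argmax(stt[1:,4]); ys,xs=np.nonzero(l==i)
r=cv2.minAreaRect(np.c_[xs,ys].astype(np.float32)); print('shoe',ce3,st3,r); P=np.array([atz(c,*b,.062) for b in cv2.boxPoints(r)]);print(P,P.mean(0),np.linalg.norm(P-np.roll(P,1,0),axis=1))
print('bore region'); print(V[211:228,335:354])
print(S[211:228,335:354])
a=c['img'][195:248,302:376]; cv2.imwrite('pics/ct2.png',cv2.resize(a[...,::-1],None,fx=10,fy=10,interpolation=cv2.INTER_NEAREST))
E
```

```text
(243, 205) [ 11 172 206] [206 119  67]
(249, 234) [162   6 199] [199 194 197]
(255, 220) [ 12 185 149] [149  85  41]
(344, 219) [ 14 142 171] [171 119  76]
(335, 219) [  6   7 184] [184 180 179]
(320, 208) [ 72 119 114] [ 61 114  82]
(199, 228) [ 10 179 201] [201 109  60]
copper [242.1727 204.8561] [235 198  15  15 139] [ 0.5189 -0.0717  0.048 ]
spare [248.3072 233.6627] [241 227  15  15 166] [ 0.4522 -0.0873  0.048 ]
dist 0.06851875883216045
frame rect ((341.6158752441406, 219.18670654296875), (48.31230163574219, 31.319496154785156), 5.04245138168335)
[[ 0.456  -0.2445  0.058 ]
 [ 0.5278 -0.2501  0.058 ]
 [ 0.5191 -0.3607  0.058 ]
 [ 0.4475 -0.3547  0.058 ]] [0.1105 0.072  0.111  0.0719]
shoe [343.9335 219.4704] [331 209  27  22 406] ((343.96209716796875, 219.45518493652344), (26.076284408569336, 19.515687942504883), 4.763641834259033)
[[ 0.4667 -0.2763  0.062 ]
 [ 0.5112 -0.2797  0.062 ]
 [ 0.5069 -0.3391  0.062 ]
 [ 0.4624 -0.3357  0.062 ]] [ 0.4868 -0.3077  0.062 ] [0.0595 0.0447 0.0596 0.0446]
bore region
[[184 190 187 184 187 186 188 189 189 184 187 192 190 188 185 195 193 196

[... 1981 characters left out ...]
 144 149 142 157 150 155 162  83  15   3   7
   11]
 [ 10   6   7   5 105 168 150 157 150 161 150 153 144 169  93   4   6  10
    7]
 [  4   7   8   9  82 165 161 153 148 144 156 149 171 168  69   5   3   6
   10]
 [  4   9   3   4  23 136 160 159 143 147 151 145 179 158  12   0   6   7
    8]
 [  4   8  10   7   5  47 139 165 165 155 154 171 168  48   5   7  10  12
    3]
 [  8   6  11   9   9   5  21 109 148 158 161  91  62  13  10   8   7   6
    7]
 [  6  11  11   3   6   9   8  13  15  34  40  10  10   7   7  12  10  10
   10]
 [  3   3   7   7   6   3   4   1   5   7   3   9   9   8   7   7  10   7
    7]
 [  4  10   9  12   9   4   6   7   7   5   7   4   6   4   6   4   6   1
    7]]
```

View pics/ct2.png

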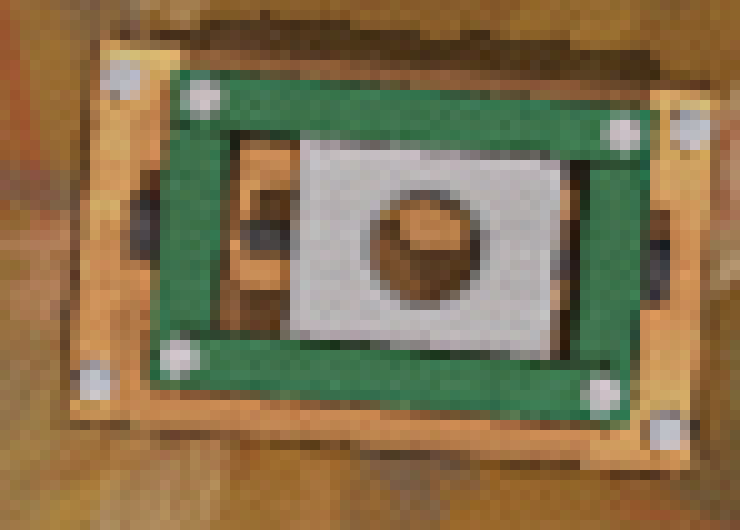

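```bash
python3 - <<'E'
from h import *
np.set_printoptions(precision=4,suppress=True)
c=robot.read_camera('top'); s=robot.read_camera('side')
im=s['img']; hsv=cv2.cvtColor(im,cv2.COLOR_RGB2HSV)
# project predicted rims
th=np.linspace(0,2*np.pi,73)
def rim(p,r): return np.array([proj(s,[p[0]+r*np.cos(t),p[1]+r*np.sin(t),p[2]]) for t in th])
big=cv2.resize(im[165:315,270:390][...,::-1],None,fx=5,fy=5,interpolation=cv2.INTER_NEAREST)[:600]
for p,r in [((.5189,-.0717,.048),.018),((.5189,-.0717,.032),.018),((.4522,-.0873,.048),.018),((.4868,-.3077,.062),.0125)]:
    q=((rim(p,r)-[270,165]+.5)*5).astype(np.int32); cv2.polylines(big,[q],True,(255,0,255),1)
P=[(.4667,-.2763,.062),(.5112,-.2797,.062),(.5069,-.3391,.062),(.4624,-.3357,.062)]
q=((np.array([proj(s,p) for p in P])-[270,165]+.5)*5).astype(np.int32); cv2.polylines(big,[q],True,(255,0,0),1)
cv2.imwrite('pics/side_ov.png',big)
# neighbours
for n,(u,v),z in[('lookalike',(199,228),.07),('jar',(418,175),.06),('drawer',(280,125),.12),('drawerR',(343,147),.12),('clamp',(205,284),.06)]: print(n,atz(c,u,v,z))
E
```

```text
lookalike [0.4635 0.0223 0.07  ]
jar [ 0.5909 -0.4773  0.06  ]
drawer [ 0.6911 -0.1627  0.12  ]
drawerR [ 0.6433 -0.3018  0.12  ]
clamp [0.3365 0.0075 0.06  ]
```

View pics/side_ov.png

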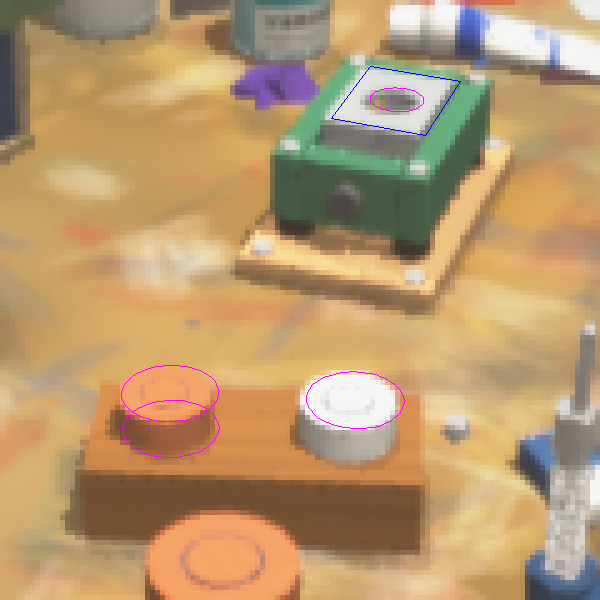

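Top and side agree within about 1 px, or 1–2 mm, for the bushing, the spare and the bore. I'll transit above the rack first. I'll jaw across the rack so the fingers stay clear of the spare, with the tips above the rack top.

```bash
cat >> h.py <<'E'
from scipy.spatial.transform import Rotation as Ro
def plan(tgt,yaw=None):
    o=robot.observe(); R=Ro.from_euler('xyz',o['tool_rot']); d=R.inv().apply(np.array(tgt)-o['tool_pos'])*1000
    np.set_printoptions(precision=4,suppress=True)
    print('t',round(o['time'],2),'pos',o['tool_pos'],'rot',o['tool_rot'],'F',o['contact_force'],'open',o['opening'],'shift mm',np.round(d,2))
    if yaw is not None:
        Rt=Ro.from_euler('xyz',[np.pi,0,yaw]); print('turn',(R.inv()*Rt).as_rotvec().round(4))
E
python3 -c "
from h import *
plan([.5195,-.0717,.17],1.80)"
```

```text
t 0.8 pos [0.1961 0.487  0.2268] rot [ 3.1416 -0.0001  1.188 ] F [ 0.7971 -0.404  -0.1048] open 0.09171790641829392 shift mm [-397.51  508.7    56.71]
turn [ 0.0001 -0.0001 -0.612 ]
```

Emit:
move_arm([
  [60,-33,42,5,0,0,0],
  [60,-33,42,5,0,0,0],
  [60,-33,42,5,0,0,0],
  [60,-33,42,5,0,0,0],
  [60,-33,42,5,0,0,0],
  [60,-33,42,5,0,0,0],
  [60,-33,42,5,0,0,0],
  [60,-33,42,5,0,0,0],
  [60,-33,42,5,0,0,0],
  [60,-33,42,5,0,0,0],
  [60,-33,42,5,0,0,0],
  [60,-33,42,5,0,0,0],
], newtons=15)

```text
time: 2.3
tool_pos: [0.5272, -0.0817, 0.167]
tool_rot: [3.135, -0.007, 1.195]
contact_force: [-0.3, 0.9, -0.1]
opening: 0.0601
```

```bash
python3 -c "
from h import *
plan([.5195,-.0717,.15],1.80); print(robot.observe()['qpos'])"
```

```text
t 2.3 pos [ 0.5272 -0.0817  0.167 ] rot [ 3.1345 -0.0074  1.1945] F [-0.2788  0.8861 -0.1452] open 0.06011446497526283 shift mm [  6.37 -11.02  16.95]
turn [ 0.0091 -0.005  -0.6055]
[-0.3016  0.4081  1.5988  0.0076  1.1271 -1.4993]
```

Emit:
move_arm([
  [60,0,0,0,0,0,-0.15],
  [60,0,0,0,0,0,-0.15],
  [60,0,0,0,0,0,-0.15],
  [60,0,0,0,0,0,-0.15],
  [60,0,0,0,0,0,0],
])

```text
time: 2.92
tool_pos: [0.5288, -0.0867, 0.1655]
tool_rot: [3.132, -0.002, 1.805]
contact_force: [0.8, -0.9, 0.6]
opening: 0.06
```

```bash
python3 -c "
from h import *
plan([.5195,-.0717,.10],1.80); print(robot.observe()['qpos'])"
```

```text
t 2.92 pos [ 0.5288 -0.0867  0.1655] rot [ 3.1323 -0.0018  1.8053] F [ 0.8157 -0.8956  0.625 ] open 0.059986302545439754 shift mm [16.6  -6.15 65.52]
turn [ 0.0093 -0.0018  0.0053]
[-0.3094  0.4138  1.5939  0.0071  1.1268 -2.1177]
```

Emit:
move_arm([
  [60,8,-3,20,0.009,-0.002,0.005],
  [60,8,-3,20,0,0,0],
  [60,0,0,15,0,0,0],
  [60,0,0,0,0,0,0],
])

```text
time: 3.42
tool_pos: [0.5198, -0.072, 0.1097]
tool_rot: [3.14, 0.001, 1.786]
contact_force: [0.2, 0.3, -0.1]
opening: 0.0603
```

```bash
python3 -c "
from h import *
plan([.5195,-.0717,.0365],1.80)
c=snap('top','t1.png');s=snap('side','s1.png')
a=c['img'][165:265,170:330][...,::-1];b=s['img'][180:300,240:400][...,::-1]
a=cv2.resize(a,None,fx=4,fy=4);b=cv2.resize(b,None,fx=4,fy=4)
cv2.imwrite('pics/t1c.png',a);cv2.imwrite('pics/s1c.png',b)"
```

```text
t 3.42 pos [ 0.5198 -0.072   0.1097] rot [3.14   0.001  1.7864] F [ 0.1872  0.3321 -0.1335] open 0.06025760765992781 shift mm [ 0.45 -0.29 73.23]
turn [ 0.0016  0.001  -0.0136]
```

View pics/s1c.png

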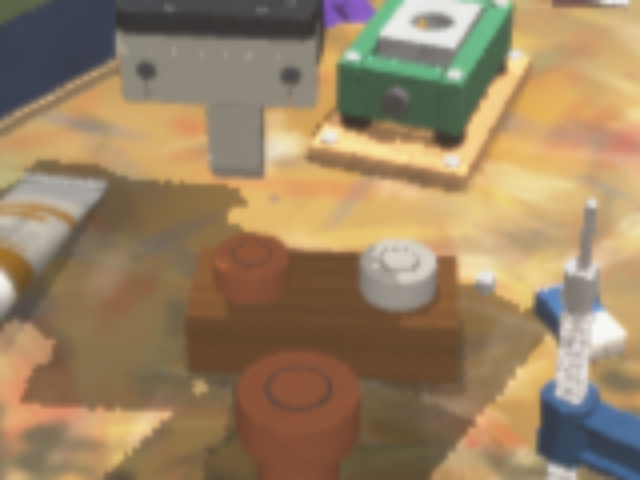

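View pics/t1c.png

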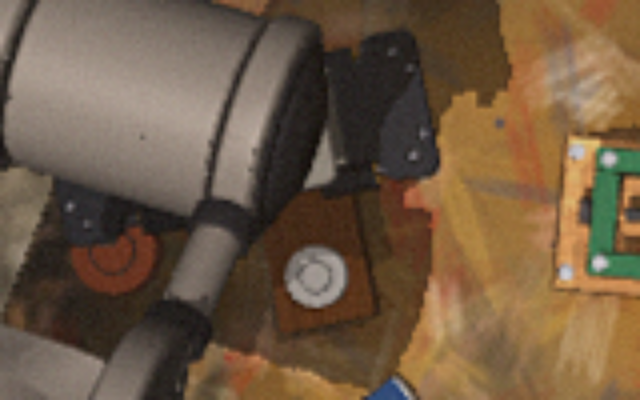

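The gripper straddles the copper bushing, with a finger on each side across the rack. The spare at top-view (249,234) is clear. I'll descend until the tips are about 4 mm above the rack top, then close.

Emit:
move_arm([
  [60,0,0,22,0,0,-0.013],
  [60,0,0,22,0,0,0],
  [60,0,0,16,0,0,0],
  [60,0,0,8,0,0,0],
  [60,0,0,0,0,0,0],
])

```text
time: 4.15
tool_pos: [0.525, -0.0739, 0.0459]
tool_rot: [3.129, 0.007, 1.796]
contact_force: [0.8, 0.1, 0.0]
opening: 0.06
```

```bash
python3 -c "
from h import *
plan([.5195,-.0717,.0365],1.80)"
```

```text
t 4.15 pos [ 0.525  -0.0739  0.0459] rot [3.1292 0.0071 1.7956] F [0.7625 0.1169 0.0327] open 0.05998241255626591 shift mm [ 3.44 -4.96  9.31]
turn [ 0.0124  0.0071 -0.0044]
```

Emit:
move_arm([
  [60,3.4,-5,5,0.012,0.007,-0.004],
  [60,0,0,4,0,0,0],
  [60,0,0,0,0,0,0],
])

```text
time: 4.53
tool_pos: [0.52, -0.0719, 0.0378]
tool_rot: [3.14, 0.001, 1.8]
contact_force: [-0.7, -0.8, -0.2]
opening: 0.0599
```

```bash
python3 -c "
from h import *
plan([.5195,-.0717,.0365],1.80)"
```

```text
t 4.53 pos [ 0.52   -0.0719  0.0378] rot [3.1396 0.001  1.7996] F [-0.7276 -0.7832 -0.2345] open 0.05987599680019132 shift mm [ 0.27 -0.47  1.34]
turn [ 0.002   0.001  -0.0004]
```

Emit:
move_arm([
  [40,0,-0.5,1.3,0.002,0.001,0],
  [36,0,0,0,0,0,0],
  [34,0,0,0,0,0,0],
  [33,0,0,0,0,0,0],
], newtons=10)

```text
time: 5.03
tool_pos: [0.5198, -0.0721, 0.0368]
tool_rot: [3.141, 0.0, 1.799]
contact_force: [-0.2, 1.0, 0.5]
opening: 0.0342
```

```bash
python3 -c "
from h import *
plan([.5195,-.0717,.0365],1.80)
print(robot.observe()['torque'])"
```

```text
t 5.03 pos [ 0.5198 -0.0721  0.0368] rot [3.1411 0.0003 1.7994] F [-0.1807  0.9759  0.4759] open 0.034176319517826445 shift mm [ 0.41 -0.18  0.29]
turn [ 0.0005  0.0003 -0.0006]
[ 0.0248  0.0166 -0.0393]
```

Emit:
move_arm([
  [25,0,0,0,0,0,0],
  [25,0,0,0,0,0,0],
], newtons=15)

```text
time: 5.28
tool_pos: [0.5198, -0.0721, 0.0368]
tool_rot: [3.141, 0.0, 1.799]
contact_force: [-0.1, 0.1, -0.4]
opening: 0.0344
```

```bash
python3 -c "
from h import *
plan([.5195,-.0717,.0365],1.80)
s=snap('side','s2.png')
b=s['img'][200:300,250:370][...,::-1]
cv2.imwrite('pics/s2c.png',cv2.resize(b,None,fx=5,fy=5))"
```

```text
t 5.28 pos [ 0.5198 -0.0721  0.0368] rot [3.141  0.0003 1.7994] F [-0.1103  0.0564 -0.4486] open 0.03437947658946896 shift mm [ 0.42 -0.22  0.31]
turn [ 0.0006  0.0003 -0.0006]
```

View pics/s2c.png

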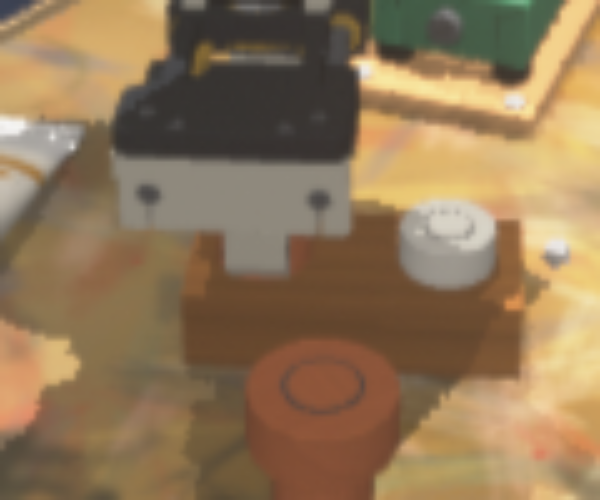

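```bash
python3 -c "
from h import *
s=robot.read_camera('side')
o=robot.observe();R=Ro.from_euler('xyz',o['tool_rot'])
for w in(-9.5,0,9.5): 
  for jx in (-38,38): print(w,jx,proj(s,o['tool_pos']+R.apply([jx/1000,w/1000,0])))
print(proj(s,[.5198,-.0721,.048]))
im=s['img']; print(im[246:249,285:320].tolist()[0])
b=im[225:275,285:325][...,::-1]
cv2.imwrite('pics/s3c.png',cv2.resize(b,None,fx=14,fy=12,interpolation=cv2.INTER_NEAREST))"
```

```text
-9.5 -38 [310.01174968 236.59323537]
-9.5 38 [306.49201068 260.59556641]
0 -38 [305.16758133 236.41880384]
0 38 [301.17888838 260.3875861 ]
9.5 -38 [300.32950618 236.24459171]
9.5 38 [295.87309903 260.17989282]
[303.17115449 242.89857965]
[[131, 118, 96], [131, 117, 96], [128, 116, 97], [128, 115, 97], [134, 108, 85], [121, 99, 80], [123, 103, 84], [124, 103, 84], [124, 102, 85], [128, 111, 96], [138, 131, 118], [139, 133, 121], [141, 135, 123], [141, 135, 123], [141, 135, 123], [141, 135, 123], [138, 132, 120], [143, 137, 124], [144, 138, 125], [143, 137, 124], [142, 136, 124], [142, 136, 124], [136, 130, 118], [138, 127, 114], [138, 126, 113], [137, 126, 113], [138, 127, 114], [136, 125, 112], [125, 109, 93], [131, 116, 99], [137, 128, 114], [138, 129, 116], [138, 129, 116], [138, 129, 115], [132, 121, 107]]
```

View pics/s3c.png

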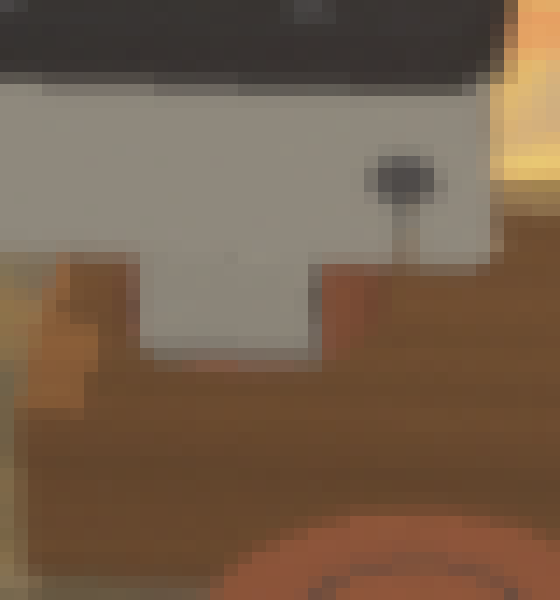

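The side view shows the finger at px 295–308 and the copper head at about 294–312, which is centred on the projected TCP (303). I'll raise the grip and lift.

Emit:
move_arm([
  [25,0,0,0,0,0,0],
  [25,0,0,0,0,0,0],
  [25,0,0,-5,0,0,0],
  [25,0,0,-15,0,0,0],
  [25,0,0,-25,0,0,0],
  [25,0,0,-25,0,0,0],
  [25,0,0,-20,0,0,0],
  [25,0,0,0,0,0,0],
], newtons=50)

```text
time: 6.38
tool_pos: [0.5201, -0.0721, 0.1336]
tool_rot: [3.139, 0.002, 1.8]
contact_force: [0.2, -0.7, -1.2]
opening: 0.0334
```

```bash
python3 -c "
from h import *
plan([.487,-.308,.125],1.80)
print(robot.observe()['torque'])
s=snap('side','s4.png')
b=s['img'][150:290,230:380][...,::-1]
cv2.imwrite('pics/s4c.png',cv2.resize(b,None,fx=4,fy=4))"
```

```text
t 6.38 pos [ 0.5201 -0.0721  0.1336] rot [3.1389 0.0015 1.7995] F [ 0.1518 -0.716  -1.2091] open 0.03338588624764346 shift mm [-222.23  -85.72    8.7 ]
turn [ 0.0027  0.0015 -0.0005]
[ 0.0732 -0.0165 -0.0166]
```

View pics/s4c.png

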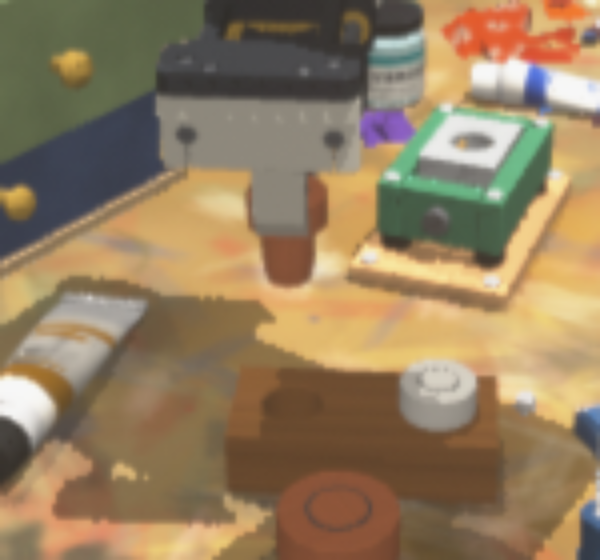

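The bushing is held upright in the gripper and the spare has not moved. Now I'll transit over the shoe.

Emit:
move_arm([
  [25,-37,-14,0,0.002,0.001,0],
  [25,-37,-14,0,0,0,0],
  [25,-37,-14,0,0,0,0],
  [25,-37,-14,0,0,0,0],
  [25,-37,-14,0,0,0,0],
  [25,-30,-12,0,0,0,0],
  [25,0,0,0,0,0,0],
])

```text
time: 7.3
tool_pos: [0.4842, -0.3043, 0.1256]
tool_rot: [-3.133, -0.009, 1.801]
contact_force: [0.3, -0.3, -0.9]
opening: 0.0335
```

```bash
python3 -c "
from h import *
plan([.487,-.308,.115],1.80)"
```

```text
t 7.3 pos [ 0.4842 -0.3043  0.1256] rot [-3.133  -0.0089  1.8014] F [ 0.2791 -0.3041 -0.8898] open 0.03346748654339487 shift mm [-4.3   1.94 10.51]
turn [-0.0086 -0.0089  0.0015]
```

Emit:
move_arm([
  [25,-4.3,2,8,-0.009,-0.009,0.001],
  [25,0,0,2,0,0,0],
  [25,0,0,0,0,0,0],
])

```text
time: 7.68
tool_pos: [0.4868, -0.3055, 0.1131]
tool_rot: [-3.141, -0.003, 1.802]
contact_force: [0.6, 0.4, -0.6]
opening: 0.0333
```

```bash
python3 -c "
from h import *
plan([.487,-.308,.105],1.80)
s=snap('side','s5.png');c=snap('top','t5.png')
o=robot.observe();print(proj(s,o['tool_pos']-[0,0,.0328]))
print(proj(s,[.487,-.308,.062]))
b=s['img'][150:230,300:390][...,::-1]
cv2.imwrite('pics/s5c.png',cv2.resize(b,None,fx=7,fy=7,interpolation=cv2.INTER_CUBIC))
b=c['img'][180:260,290:410][...,::-1]
cv2.imwrite('pics/t5c.png',cv2.resize(b,None,fx=6,fy=6,interpolation=cv2.INTER_CUBIC))"
```

```text
t 7.67 pos [ 0.4868 -0.3055  0.1131] rot [-3.1406 -0.0029  1.8019] F [ 0.6001  0.3751 -0.6367] open 0.03325885924679727 shift mm [-2.56 -0.36  8.12]
turn [-0.001  -0.0029  0.0019]
[348.9725 177.5417]
[348.8517 184.3707]
```

View pics/s5c.png

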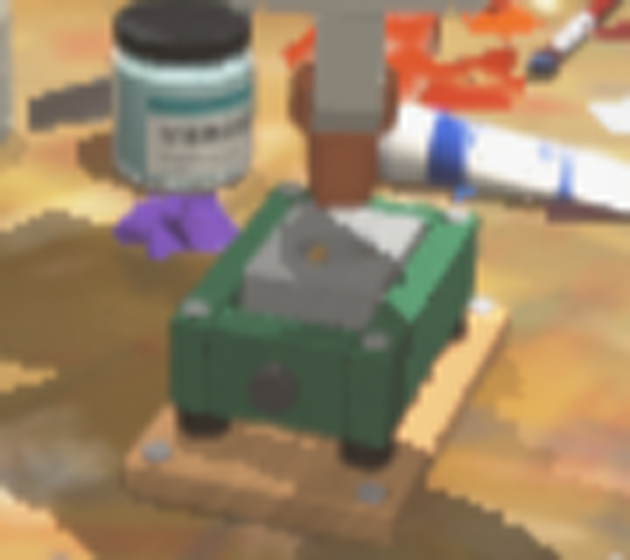

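View pics/t5c.png

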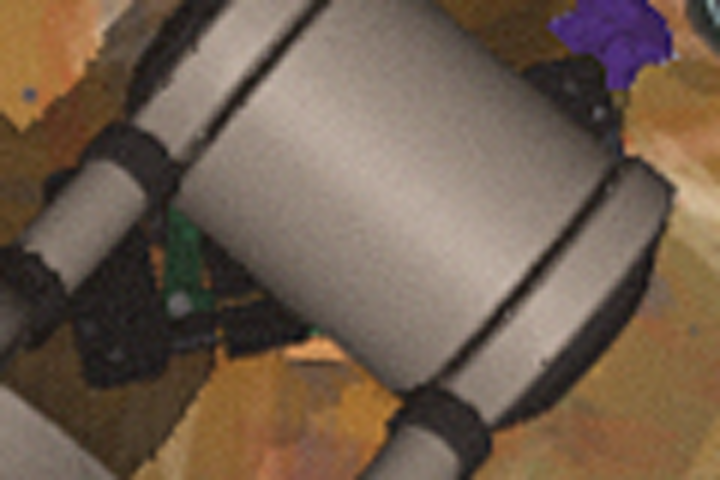

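Emit:
move_arm([
  [25,-2.5,-0.4,4,-0.001,-0.003,0.002],
  [25,0,0,4,0,0,0],
  [25,0,0,3,0,0,0],
  [25,0,0,0,0,0,0],
])

```text
time: 8.28
tool_pos: [0.4874, -0.308, 0.102]
tool_rot: [3.141, 0.001, 1.801]
contact_force: [-1.0, -0.0, -1.7]
opening: 0.0337
```

```bash
python3 -c "
from h import *
plan([.487,-.308,.0930],1.80)"
```

```text
t 8.28 pos [ 0.4874 -0.308   0.102 ] rot [3.1408 0.0013 1.8005] F [-1.0452 -0.0417 -1.6655] open 0.03373874196513219 shift mm [ 0.07 -0.42  9.04]
turn [0.0008 0.0013 0.0005]
```

Emit:
move_arm([
  [25,0,-0.4,3,0.001,0.001,0],
  [25,0,0,3,0,0,0],
  [25,0,0,3,0,0,0],
  [25,0,0,1,0,0,0],
  [25,0,0,0,0,0,0],
])

```text
time: 8.9
tool_pos: [0.487, -0.3082, 0.0914]
tool_rot: [-3.141, 0.0, 1.8]
contact_force: [-0.7, -0.3, -1.2]
opening: 0.0332
```

```bash
python3 -c "
from h import *
plan([.487,-.308,.0870],1.80)"
```

```text
t 8.9 pos [ 0.487  -0.3082  0.0914] rot [-3.1414  0.0004  1.8005] F [-0.6594 -0.2838 -1.1544] open 0.033167197384793366 shift mm [ 0.17 -0.    4.38]
turn [-0.0002  0.0004  0.0005]
```

The nose should be about 3 mm below the shoe's top, and there is no reaction force, so it is in the bore. Continuing in small steps.

Emit:
move_arm([
  [25,0,0,2,0,0,0],
  [25,0,0,2,0,0,0],
  [25,0,0,1,0,0,0],
  [25,0,0,0,0,0,0],
])

```text
time: 9.4
tool_pos: [0.4874, -0.3081, 0.0864]
tool_rot: [3.141, 0.001, 1.8]
contact_force: [0.1, -0.3, -0.2]
opening: 0.0333
```

```bash
python3 -c "
from h import *
plan([.487,-.308,.0820],1.80); print(robot.observe()['torque'])
s=snap('side','s6.png')
b=s['img'][150:230,300:390][...,::-1]
cv2.imwrite('pics/s6c.png',cv2.resize(b,None,fx=7,fy=7,interpolation=cv2.INTER_CUBIC))"
```

```text
t 9.4 pos [ 0.4874 -0.3081  0.0864] rot [3.1409 0.0008 1.8004] F [ 0.0702 -0.3084 -0.1857] open 0.03330473239186396 shift mm [ 0.23 -0.39  4.36]
turn [0.0006 0.0008 0.0004]
[ 0.1051 -0.0814  0.0693]
```

View pics/s6c.png

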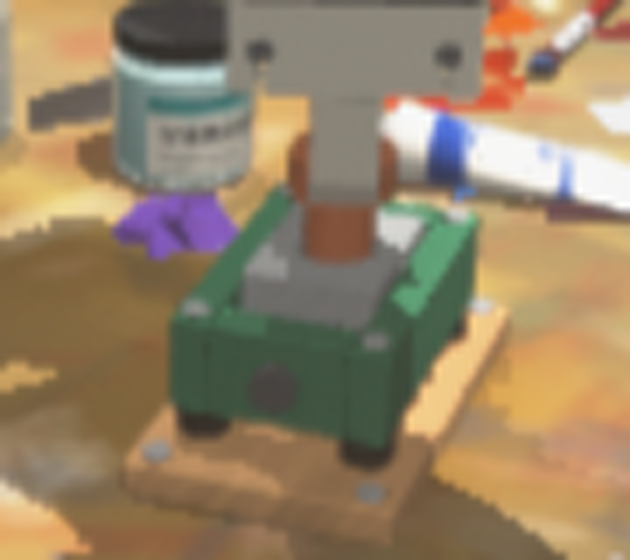

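The sleeve enters the bore upright, about 8 mm deep, with no side load. Now I'll engage the studs in small steps while watching the force.

Emit:
move_arm([
  [25,0,-0.2,1.5,0.0006,0.0008,0],
  [25,0,0,1.5,0,0,0],
  [25,0,0,0.5,0,0,0],
])

```text
time: 9.82
tool_pos: [0.4878, -0.3079, 0.0831]
tool_rot: [3.14, 0.0, 1.8]
contact_force: [0.9, 2.5, -0.7]
opening: 0.0335
```

```bash
python3 -c "
from h import *
plan([.487,-.308,.0820],1.80); print(robot.observe()['torque'])"
```

```text
t 9.82 pos [ 0.4878 -0.3079  0.0831] rot [3.1404 0.0002 1.8004] F [ 0.8842  2.4919 -0.7029] open 0.033514256396924125 shift mm [ 0.12 -0.77  1.1 ]
turn [0.0012 0.0002 0.0004]
[ 0.2969 -0.1534  0.0401]
```

Emit:
move_arm([
  [25,0.3,-0.3,1,0.001,0,0],
  [25,0,0,1,0,0,0],
])

```text
time: 10.07
tool_pos: [0.4877, -0.3078, 0.0812]
tool_rot: [3.141, 0.001, 1.8]
contact_force: [0.4, 1.0, 0.6]
opening: 0.0334
```

```bash
python3 -c "
from h import *
plan([.487,-.308,.0790],1.80); print(robot.observe()['torque'])"
```

```text
t 10.07 pos [ 0.4877 -0.3078  0.0812] rot [3.1408 0.0006 1.8003] F [0.4026 0.9842 0.5869] open 0.033432704005451924 shift mm [-0.07 -0.74  2.16]
turn [0.0008 0.0006 0.0003]
[ 0.3267 -0.2663 -0.0201]
```

Emit:
move_arm([
  [25,0,-0.2,1,0,0,0],
  [25,0,0,1,0,0,0],
])

```text
time: 10.32
tool_pos: [0.4878, -0.3077, 0.0793]
tool_rot: [3.14, 0.001, 1.8]
contact_force: [1.4, 2.2, 3.1]
opening: 0.0336
```

```bash
python3 -c "
from h import *
plan([.487,-.308,.0770],1.80); print(robot.observe()['torque'])"
```

```text
t 10.32 pos [ 0.4878 -0.3077  0.0793] rot [3.1401 0.0008 1.8003] F [1.398  2.2125 3.1205] open 0.03361054392578316 shift mm [-0.08 -0.86  2.31]
turn [0.0015 0.0008 0.0003]
[ 0.4401 -0.2561 -0.0258]
```

Emit:
move_arm([
  [25,0.2,0,1,0.001,0,0],
  [25,0,0,1,0,0,0],
])

```text
time: 10.58
tool_pos: [0.4881, -0.3076, 0.0779]
tool_rot: [3.14, 0.002, 1.8]
contact_force: [0.2, 2.0, 5.8]
opening: 0.0335
```

```bash
python3 -c "
from h import *
plan([.487,-.308,.0750],1.80); print(robot.observe()['torque'])"
```

```text
t 10.57 pos [ 0.4881 -0.3076  0.0779] rot [3.1404 0.0016 1.8004] F [0.2436 1.9982 5.7771] open 0.033507722015907945 shift mm [-0.13 -1.2   2.93]
turn [0.0012 0.0016 0.0004]
[ 0.5378 -0.1341  0.0176]
```

Emit:
move_arm([
  [25,0,-0.3,1.2,0.001,0.001,0],
  [25,0,0,1.2,0,0,0],
])

```text
time: 10.82
tool_pos: [0.4883, -0.3076, 0.0768]
tool_rot: [3.14, 0.001, 1.8]
contact_force: [1.0, 3.1, 7.9]
opening: 0.0331
```

```bash
python3 -c "
from h import *
plan([.487,-.308,.0750],1.80); print(robot.observe()['torque'])"
```

```text
t 10.82 pos [ 0.4883 -0.3076  0.0768] rot [3.1404 0.0013 1.8005] F [1.0449 3.1378 7.8939] open 0.03314217253541626 shift mm [-0.12 -1.34  1.77]
turn [0.0012 0.0013 0.0005]
[ 0.812  -0.0413 -0.0294]
```

Emit:
move_arm([
  [25,0.3,-0.3,2,0.001,0.001,0],
  [25,0,0,2,0,0,0],
])

```text
time: 11.08
tool_pos: [0.4885, -0.3077, 0.075]
tool_rot: [3.14, 0.002, 1.801]
contact_force: [-2.0, 4.6, 12.6]
opening: 0.0335
```

```bash
python3 -c "
from h import *
plan([.487,-.308,.0730],1.80); print(robot.observe()['torque'])"
```

```text
t 11.07 pos [ 0.4885 -0.3077  0.075 ] rot [3.1399 0.0023 1.8006] F [-1.9615  4.5628 12.6357] open 0.033493831863868194 shift mm [ 0.05 -1.49  1.99]
turn [0.0017 0.0023 0.0006]
[ 0.8082  0.2767 -0.0511]
```

```bash
python3 -c "
from h import *
s=snap('side','s7.png')
b=s['img'][150:230,300:390][...,::-1]
cv2.imwrite('pics/s7c.png',cv2.resize(b,None,fx=7,fy=7,interpolation=cv2.INTER_CUBIC))
plan([.487,-.308,.0730],1.80)"
```

```text
t 11.12 pos [ 0.4885 -0.3077  0.0749] rot [3.1399 0.0024 1.8007] F [-0.49    3.1202 10.1665] open 0.03347635869799281 shift mm [ 0.08 -1.48  1.87]
turn [0.0017 0.0024 0.0007]
```

View pics/s7c.png

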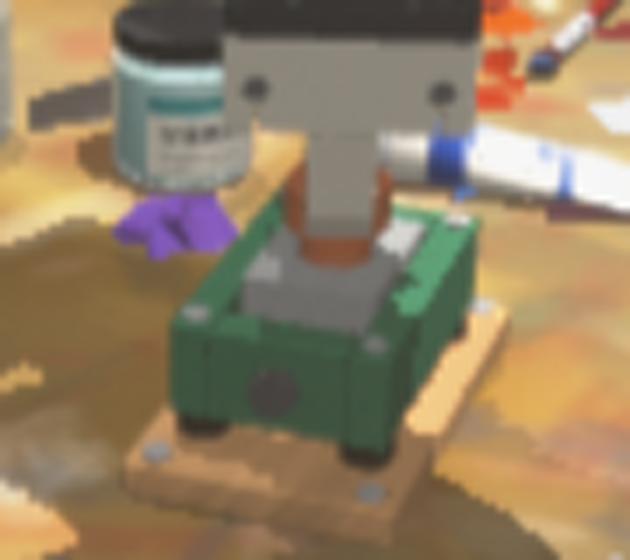

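Emit:
move_arm([
  [25,0.3,-0.8,2,0.001,0.002,0],
  [25,0,-0.3,2,0,0,0],
])

```text
time: 11.38
tool_pos: [0.4883, -0.308, 0.0736]
tool_rot: [3.138, 0.003, 1.801]
contact_force: [0.5, 4.9, 10.3]
opening: 0.0337
```

```bash
python3 -c "
from h import *
plan([.487,-.308,.0730],1.80); print(robot.observe()['torque'])"
```

```text
t 11.38 pos [ 0.4883 -0.308   0.0736] rot [3.1384 0.0028 1.8008] F [ 0.4574  4.931  10.2806] open 0.03369400608279051 shift mm [ 0.28 -1.24  0.57]
turn [0.0032 0.0028 0.0008]
[ 1.0112 -0.0153  0.0222]
```

Emit:
move_arm([
  [25,0.8,-0.2,2,0.003,0.002,0],
  [25,0.3,0,2,0,0,0],
])

```text
time: 11.62
tool_pos: [0.4883, -0.3077, 0.0704]
tool_rot: [3.14, 0.003, 1.801]
contact_force: [1.3, 2.0, 7.8]
opening: 0.0333
```

```bash
python3 -c "
from h import *
plan([.487,-.308,.0710],1.80); print(robot.observe()['torque'])"
```

```text
t 11.62 pos [ 0.4883 -0.3077  0.0704] rot [3.1404 0.0032 1.801 ] F [1.2566 1.9591 7.7858] open 0.033318885226396956 shift mm [ 0.03 -1.32 -0.57]
turn [0.0012 0.0032 0.001 ]
[ 0.4569 -0.1274  0.0298]
```

Emit:
move_arm([
  [25,0.2,-0.2,1.5,0.001,0.003,0],
  [25,0,0,1.5,0,0,0],
])

```text
time: 11.88
tool_pos: [0.4884, -0.3079, 0.0687]
tool_rot: [3.14, 0.001, 1.801]
contact_force: [-0.8, 3.2, 12.0]
opening: 0.0331
```

```bash
python3 -c "
from h import *
plan([.487,-.308,.0680],1.80); print(robot.observe()['torque'])"
```

```text
t 11.88 pos [ 0.4884 -0.3079  0.0687] rot [3.1405 0.0015 1.8011] F [-0.8214  3.2015 12.0374] open 0.03307343418710923 shift mm [ 0.26 -1.43  0.72]
turn [0.0011 0.0015 0.0011]
[ 0.5977  0.2047 -0.0114]
```

Emit:
move_arm([
  [25,0.4,-0.3,1.5,0.001,0.001,0],
  [25,0,0,1.5,0,0,0],
])

```text
time: 12.12
tool_pos: [0.4886, -0.3079, 0.0674]
tool_rot: [3.14, 0.002, 1.801]
contact_force: [-0.5, 3.4, 9.7]
opening: 0.0333
```

```bash
python3 -c "
from h import *
plan([.487,-.308,.0660],1.80); print(robot.observe()['torque'])"
```

```text
t 12.12 pos [ 0.4886 -0.3079  0.0674] rot [3.1402 0.002  1.8011] F [-0.4827  3.4389  9.7289] open 0.033288044949062075 shift mm [ 0.27 -1.53  1.41]
turn [0.0014 0.002  0.0012]
[0.7453 0.0754 0.0319]
```

Emit:
move_arm([
  [25,0.4,-0.3,1.5,0.001,0.002,0],
  [25,0,0,1.2,0,0,0],
])

```text
time: 12.38
tool_pos: [0.4886, -0.3079, 0.0665]
tool_rot: [3.14, 0.001, 1.801]
contact_force: [-0.5, 3.3, 10.0]
opening: 0.0331
```

```bash
python3 -c "
from h import *
plan([.487,-.308,.0660],1.80); print(robot.observe()['torque'])
s=snap('side','s8.png')
b=s['img'][160:220,310:380][...,::-1]
cv2.imwrite('pics/s8c.png',cv2.resize(b,None,fx=10,fy=10,interpolation=cv2.INTER_CUBIC))"
```

```text
t 12.38 pos [ 0.4886 -0.3079  0.0665] rot [3.1401 0.0015 1.8013] F [-0.4991  3.2614  9.9529] open 0.033075541148378323 shift mm [ 0.26 -1.56  0.48]
turn [0.0015 0.0015 0.0013]
[0.7489 0.1381 0.009 ]
```

View pics/s8c.png

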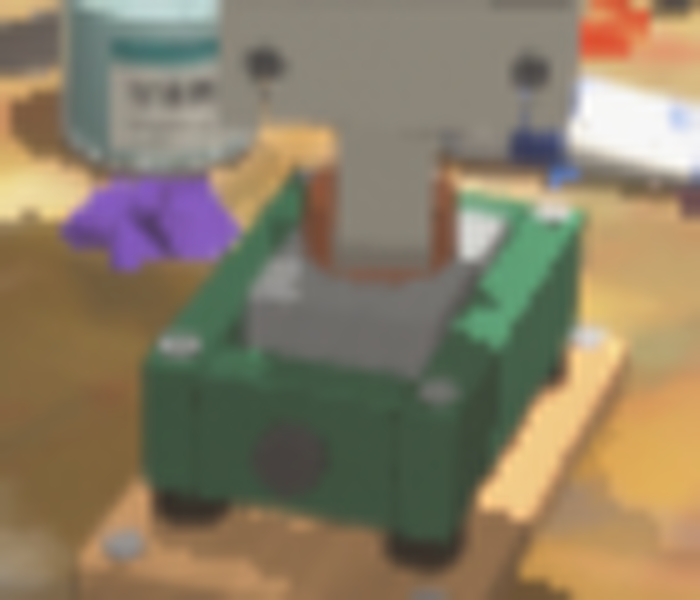

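The head is nearly down, with a clear gap between the finger tip and the shoe. I'll continue until force against travel follows the rubber feet (5 N/mm), which signals the stop.

Emit:
move_arm([
  [25,0.3,-0.3,1.5,0.001,0.002,0],
  [25,0,0,1.5,0,0,0],
])

```text
time: 12.68
tool_pos: [0.4885, -0.3079, 0.0651]
tool_rot: [3.14, 0.001, 1.801]
contact_force: [-1.3, 3.2, 11.4]
opening: 0.0336
```

```bash
python3 -c "
from h import *
plan([.487,-.308,.0650],1.80); print(robot.observe()['torque'])"
```

```text
t 12.68 pos [ 0.4885 -0.3079  0.0651] rot [3.1402 0.0007 1.8014] F [-1.3388  3.1573 11.3814] open 0.033604620440060747 shift mm [ 0.24 -1.52  0.1 ]
turn [0.0014 0.0007 0.0014]
[0.718  0.2164 0.024 ]
```

Emit:
move_arm([
  [25,0.3,-0.3,1.5,0.001,0,0],
  [25,0,0,1.2,0,0,0],
])

```text
time: 12.92
tool_pos: [0.4886, -0.3079, 0.0647]
tool_rot: [3.14, 0.002, 1.802]
contact_force: [-1.8, 3.4, 13.5]
opening: 0.033
```

```bash
python3 -c "
from h import *
plan([.487,-.308,.0640],1.80); print(robot.observe()['torque'])"
```

```text
t 12.93 pos [ 0.4886 -0.3079  0.0647] rot [3.14   0.0023 1.8016] F [-1.8351  3.4201 13.4628] open 0.03301819437212881 shift mm [ 0.27 -1.55  0.74]
turn [0.0016 0.0023 0.0016]
[ 0.8627  0.4042 -0.012 ]
```

Emit:
move_arm([
  [25,0.3,-0.3,2,0.001,0.002,0],
  [25,0,0,2,0,0,0],
])

```text
time: 13.18
tool_pos: [0.4886, -0.3079, 0.0638]
tool_rot: [3.14, 0.002, 1.802]
contact_force: [-2.8, 4.9, 18.2]
opening: 0.0335
```

```bash
python3 -c "
from h import *
plan([.487,-.308,.0640],1.80); print(robot.observe()['torque'])"
```

```text
t 13.18 pos [ 0.4886 -0.3079  0.0638] rot [3.1398 0.0021 1.8018] F [-2.8055  4.9131 18.233 ] open 0.03345429298535661 shift mm [ 0.27 -1.54 -0.19]
turn [0.0018 0.0021 0.0018]
[ 1.0109  0.6315 -0.0287]
```

Emit:
move_arm([
  [25,0.3,-0.3,2.2,0.001,0.002,0],
  [25,0,0,2.2,0,0,0],
])

```text
time: 13.42
tool_pos: [0.4886, -0.3079, 0.0633]
tool_rot: [3.139, 0.002, 1.802]
contact_force: [-4.2, 5.7, 19.9]
opening: 0.0333
```

```bash
python3 -c "
from h import *
plan([.487,-.308,.0630],1.80); print(robot.observe()['torque'])
s=snap('side','s9.png')
b=s['img'][160:220,310:380][...,::-1]
cv2.imwrite('pics/s9c.png',cv2.resize(b,None,fx=10,fy=10,interpolation=cv2.INTER_CUBIC))"
```

```text
t 13.43 pos [ 0.4886 -0.3079  0.0633] rot [3.1393 0.0022 1.802 ] F [-4.1511  5.7041 19.9217] open 0.033304355509787456 shift mm [ 0.26 -1.57  0.33]
turn [0.0023 0.0022 0.002 ]
[ 1.1057  0.7124 -0.0557]
```

View pics/s9c.png

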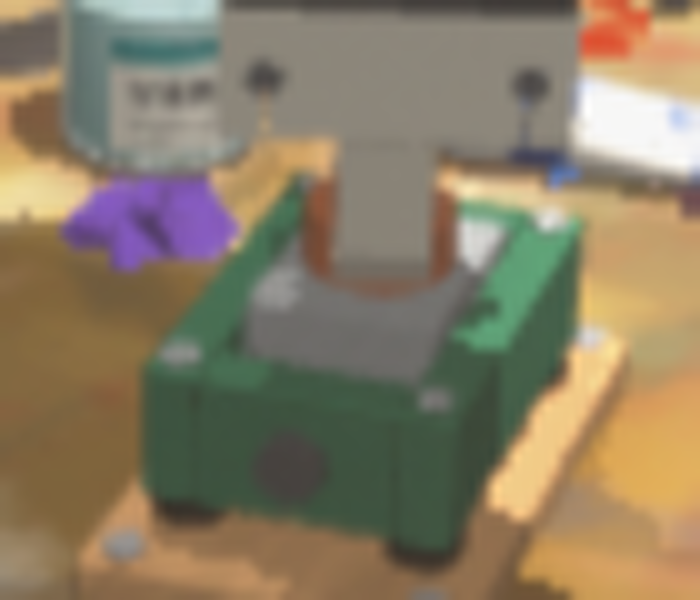

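Emit:
move_arm([
  [25,0.4,-0.6,3,0.002,0.002,0],
  [25,0,0,3,0,0,0],
])

```text
time: 13.72
tool_pos: [0.4886, -0.3079, 0.0623]
tool_rot: [3.139, 0.003, 1.802]
contact_force: [-5.2, 7.4, 25.3]
opening: 0.0332
```

```bash
python3 -c "
from h import *
plan([.487,-.308,.0630],1.80); print(robot.observe()['torque'])"
```

```text
t 13.72 pos [ 0.4886 -0.3079  0.0623] rot [3.139  0.0031 1.8022] F [-5.1661  7.4142 25.259 ] open 0.03320731526446266 shift mm [ 0.29 -1.6  -0.68]
turn [0.0026 0.0031 0.0022]
[ 1.2987  1.0857 -0.0261]
```

Force rose 5.4 N over 1.0 mm, which matches the feet's stiffness, so the shoulder is on the stop at 25 N. I'll unload before opening.

Emit:
move_arm([
  [25,0,0,-0.5,0,0,0],
  [25,0,0,-0.5,0,0,0],
  [25,0,0,-0.5,0,0,0],
])

```text
time: 14.1
tool_pos: [0.4885, -0.3079, 0.0669]
tool_rot: [3.138, 0.004, 1.802]
contact_force: [3.2, 0.0, -4.2]
opening: 0.0334
```

```bash
python3 -c "
from h import *
plan([.487,-.308,.0668],1.80); print(robot.observe()['torque'])"
```

```text
t 14.1 pos [ 0.4885 -0.3079  0.0669] rot [3.1382 0.0045 1.8023] F [ 3.2443  0.0377 -4.1661] open 0.03336764141098253 shift mm [ 0.19 -1.46  0.06]
turn [0.0034 0.0044 0.0023]
[ 0.1946 -0.3875  0.0005]
```

Unloading overshot into a 4 N pull. To be safe I'll re-press to about 20 N and then ease off without pulling.

Emit:
move_arm([
  [25,-0.2,-0.4,2,0.003,0.004,0],
  [25,0,0,2.2,0,0,0],
  [25,0,0,2.2,0,0,0],
  [25,0,0,2.4,0,0,0],
])

```text
time: 14.6
tool_pos: [0.4886, -0.3079, 0.0628]
tool_rot: [3.14, 0.001, 1.803]
contact_force: [-5.2, 6.4, 22.4]
opening: 0.0332
```

```bash
python3 -c "
from h import *
plan([.487,-.308,.0668],1.80); print(robot.observe()['torque'])"
```

```text
t 14.6 pos [ 0.4886 -0.3079  0.0628] rot [3.1401 0.0013 1.8028] F [-5.2064  6.3595 22.4135] open 0.03323874369953583 shift mm [ 0.26 -1.56 -3.97]
turn [0.0015 0.0013 0.0028]
[1.1155 0.7978 0.064 ]
```

Emit:
move_arm([
  [25,0,0,0.5,0,0,0],
  [25,0,0,0.3,0,0,0],
])

```text
time: 14.85
tool_pos: [0.4885, -0.3079, 0.065]
tool_rot: [3.14, 0.002, 1.803]
contact_force: [-1.1, 3.8, 13.0]
opening: 0.0331
```

Emit:
move_arm([
  [25,0,0,0,0,0,0],
  [25,0,0,0.2,0,0,0],
])

```text
time: 15.1
tool_pos: [0.4885, -0.3079, 0.0661]
tool_rot: [3.139, 0.002, 1.803]
contact_force: [0.4, 1.9, 7.7]
opening: 0.0336
```

Emit:
move_arm([
  [25,0,0,0.1,0,0,0],
  [45,0,0,0,0,0,0],
  [70,0,0,0,0,0,0],
  [80,0,0,0,0,0,0],
  [80,0,0,0,0,0,0],
])

```text
time: 15.72
tool_pos: [0.4868, -0.308, 0.0641]
tool_rot: [-3.14, -0.0, 1.803]
contact_force: [0.8, 0.7, 0.3]
opening: 0.0689
```

```bash
python3 -c "
from h import *
plan([.487,-.308,.2],1.80); print(robot.observe()['torque'])
s=snap('side','s10.png')
b=s['img'][160:220,310:380][...,::-1]
cv2.imwrite('pics/s10c.png',cv2.resize(b,None,fx=10,fy=10,interpolation=cv2.INTER_CUBIC))"
```

```text
t 15.72 pos [ 0.4868 -0.308   0.0641] rot [-3.1398 -0.0001  1.8029] F [0.8335 0.6811 0.3187] open 0.06894670555087086 shift mm [  -0.01   -0.06 -135.91]
turn [-0.0018 -0.0001  0.0029]
[ 0.0367 -0.0281 -0.0195]
```

View pics/s10c.png

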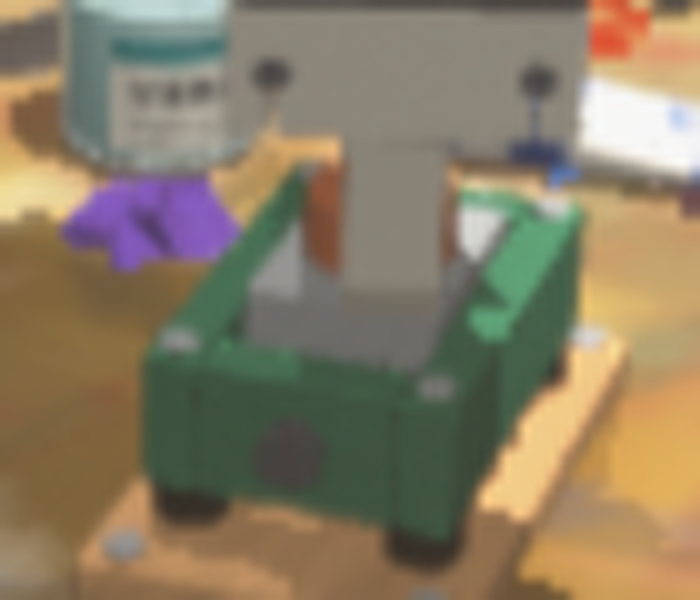

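Released with zero force, and the tips are clear. Raising straight up and away to inspect.

Emit:
move_arm([
  [80,0,0,-8,0,0,0],
  [80,0,0,-12,0,0,0],
  [80,0,0,-20,0,0,0],
  [80,0,0,-30,0,0,0],
  [80,0,0,-40,0,0,0],
  [80,0,-40,-20,0,0,0],
  [80,0,-50,0,0,0,0],
  [80,0,-50,0,0,0,0],
  [80,0,0,0,0,0,0],
])

```text
time: 16.9
tool_pos: [0.3485, -0.3419, 0.2065]
tool_rot: [3.139, 0.009, 1.805]
contact_force: [-0.4, 0.2, -0.1]
opening: 0.0802
```

```bash
python3 -c "
from h import *
plan([.487,-.308,.2],1.80); print(robot.observe()['torque'])
s=snap('side','s11.png');c=snap('top','t11.png')
b=s['img'][160:220,310:380][...,::-1]
cv2.imwrite('pics/s11c.png',cv2.resize(b,None,fx=10,fy=10,interpolation=cv2.INTER_CUBIC))
cv2.imwrite('pics/t11c.png',cv2.resize(c['img'][180:260,290:410][...,::-1],None,fx=6,fy=6,interpolation=cv2.INTER_CUBIC))"
```

```text
t 16.9 pos [ 0.3485 -0.3419  0.2065] rot [3.1395 0.0094 1.8052] F [-0.4035  0.1751 -0.0724] open 0.08016374077647878 shift mm [  0.89 142.53   6.8 ]
turn [0.0021 0.0094 0.0052]
[ 0.0469 -0.0427  0.0215]
```

View pics/s11c.png

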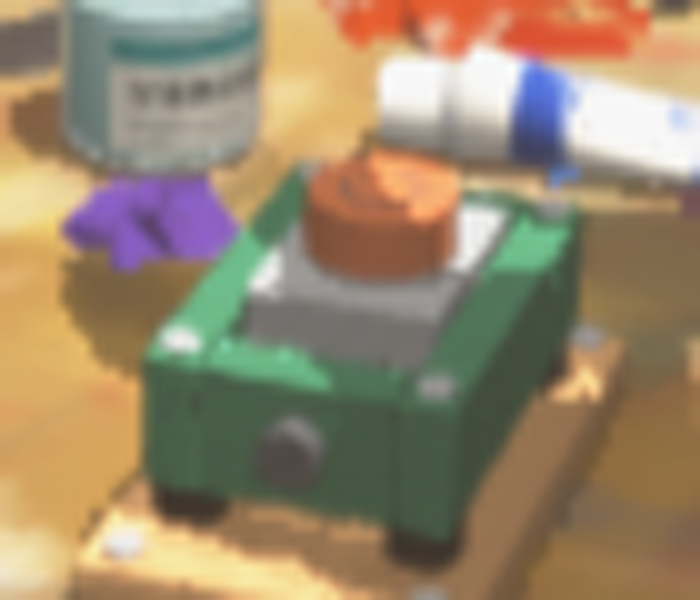

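View pics/t11.png

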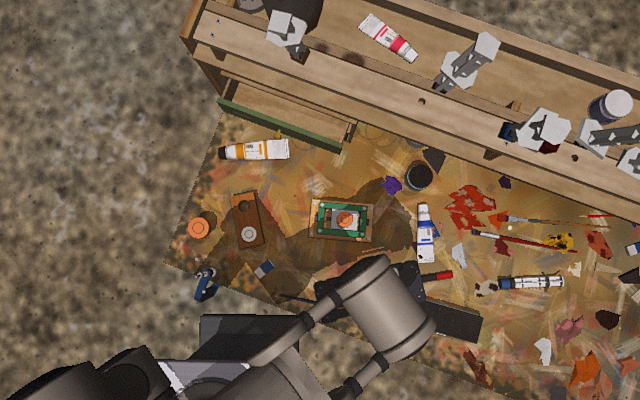

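The head sits level and down on the shoe at side-view (348,181). In the top view it is at (344,219), the spare is still at (249,234), and the bystanders are unmoved. One quantitative check of the head height follows.

```bash
python3 -c "
from h import *
s=robot.read_camera('side');c=robot.read_camera('top')
th=np.linspace(0,2*np.pi,73)
im=cv2.resize(s['img'][160:220,310:380][...,::-1],None,fx=10,fy=10,interpolation=cv2.INTER_NEAREST)
p=np.array([.4876,-.3079])
for z in(.062,.078):
  q=np.array([proj(s,[p[0]+.018*np.cos(t),p[1]+.018*np.sin(t),z]) for t in th]); cv2.polylines(im,[((q-[310,160]+.5)*10).astype(np.int32)],True,(255,0,255),1)
P=[(.4667,-.2763,.062),(.5112,-.2797,.062),(.5069,-.3391,.062),(.4624,-.3357,.062)]
q=np.array([proj(s,x) for x in P]);cv2.polylines(im,[((q-[310,160]+.5)*10).astype(np.int32)],True,(255,0,0),1)
cv2.imwrite('pics/s12.png',im)
cv2.imwrite('pics/t12.png',cv2.resize(c['img'][185:255,300:390][...,::-1],None,fx=8,fy=8,interpolation=cv2.INTER_CUBIC))
for t in('eraser','tube_ochre','jar_teal','tube_blue'): print(t,[(np.round(r['rect']).tolist(),round(r['conf'],2)) for r in robot.look_for(t,'top')[:1]])
a=cv2.imread('pics/side0.png').astype(int);b=s['img'][...,::-1].astype(int)
"
```

```text
eraser [([257.0, 261.0, 14.0, 16.0], 0.5)]
tube_ochre [([220.0, 136.0, 73.0, 22.0], 0.84)]
jar_teal [([404.0, 164.0, 30.0, 27.0], 0.84)]
tube_blue [([416.0, 204.0, 20.0, 58.0], 0.94)]
```

View pics/s12.png

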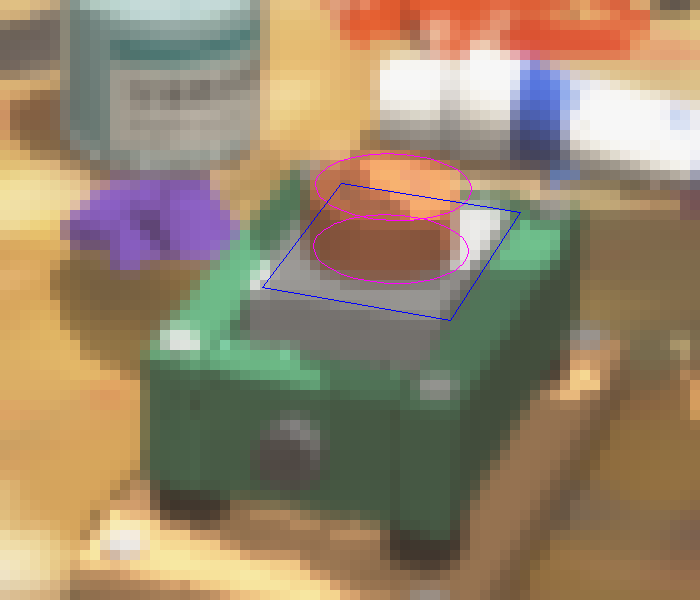

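View pics/t12.png

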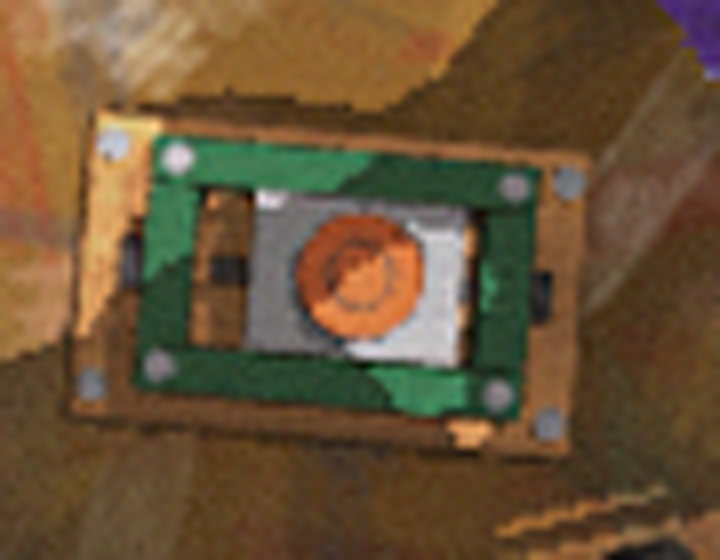

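The shoulder rim and top rim match z = 62 and 78 mm vertically. The roughly 1 px horizontal offset is the same calibration offset seen at the start. The bystanders are in place, so I'm handing in.

```bash
python3 -c "
from h import *
print(robot.hand_in())"
```

```text
the job is handed in; nothing more can be done
None
```

The copper bushing from the rack is pressed home in the shoe's bore and released, and the job is handed in after about 17 s of robot time. I took the smaller of the two copper-coloured ones. The bore was about 5 mm toward −y from the frame's middle. The highest downward force I read was about 25 N.

**Seating:** At the end, force rose and fell along one straight line of about 5 N per mm, the stiffness of the rubber feet. Unloading followed the same line back to the unloaded stop height, which says the shoulder is on the stop.

**After release:** Force was zero and the gripper backed well clear. The side picture shows the head level, with its top and shoulder at about 78 and 62 mm. The cameras resolve about 1–1.5 mm, so "flush all round" rests mainly on the force readings. The bystanders and the white spare show where they were at the start.

**What did not go cleanly:**
- My first unloading overshot into a pull of about 4 N on the bushing. I pressed again to 22 N and eased off before opening.
- Sideways forces up to about 9 N came up while pressing.
- The two cameras disagree by about 1 px sideways, which fits the stated 2 mm calibration.

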